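# Open the cleaner jug's push-and-turn cap and hold it over the mouth to drip

## Robot

A 6-joint arm with a two-finger parallel gripper is mounted at the origin on the work surface. World frame = base frame: x ahead of the robot, y to its left, z up, the work surface at z = 0. Lengths are in m, angles in rad, forces in N, time in s.
With the tool pointing down it reaches from about 0.275 to 0.825 m from the base axis. Payload 4.9 kg.
Tool frame: the origin (TCP) lies midway between the tips of the shut fingers; the grasp point (between the pads) lies 19 mm behind it (bot.grip_depth is the distance from the TCP to the grasp point, in m); z points along the fingers, y is the line along which they close (so a half turn about z gives the same grasp; the last joint's range is limited). The gripper opens to 85 mm and grips with 20 to 120 N. Pads are 22 mm wide; open, the fingers measure 114 mm over their backs; the gripper's body (76 mm by 85 mm) begins 54 mm behind the grasp point. The pads swing forward as they close: fully open they stand 13 mm farther back than shut.
Start: joints at [-1.446, 0.326, -0.193, 1.052, 0, 1.437], TCP at [0.141, -0.532, 0.209] pointing down, gripper open.
Joint ranges: [-2.65, 2.65], [-0.97, 1.79], [-1.3, 1.35], [-1.93, 2.1], [-1.47, 1.37], [-3.14, 3.14]. Speed limits (rad/s): [2.57, 2.57, 3.14, 3.14, 3.14, 3.14].

## Interface

Orientations are given as a unit quaternion [w, x, y, z].
In Python, from cell import bot gives the robot as it stands. Calls block until the motion is done:
- bot.move_pose(position, orientation): joint-space move of the TCP to a pose.
- bot.move_linear(position, speed=0.15, rotation=None, until_force=None): straight line of the TCP; rotation=None keeps the orientation; speed is the mean speed in m/s. With until_force (N) it stops when the force on the tool has changed by that much, and returns True; else False.
- bot.goto_joints(angles): joint-space move.
- bot.set_gripper(opening, grasp_force=None): opening from 0.0 (shut) to 1.0 (fully open); grasp_force is the grip in N (None keeps the last); returns when the fingers have stopped.
- bot.wait(seconds).
- bot.solve_ik(position, orientation): joint angles nearest the present ones, or None.
- bot.camera(name): name is "scene" or "side" or "wrist"; returns the picture (480x640x3 uint8, red, green, blue); there is no depth.
- bot.calibration(name): a dict with "mtx" (3x3 intrinsics, pixels), "k1" (the pictures are not rectified: a ray, as slopes to the right and down, at radius r is drawn at 1 + k1 r^2 times it, then the intrinsics apply), "extrinsics" (4x4, takes a point from world to camera coordinates); the wrist camera has in their place "hand_eye" (4x4, takes a point from camera to tool coordinates, whose origin is the TCP and whose axes are the flange's). Camera axes: x right, y down, z forward; pixel columns grow to the right and rows downward; lengths in m; the calibration is good to about 2 mm. A picture is of the moment at which its call begins: read the wrist's pose just before it. calibration takes no time and is no camera call.
A pose or a line that the arm cannot do raises bot.PlanningError and nothing moves.
- bot.close_job(): hands the job in; it is judged then, once.
Trained networks look in the newest picture that a camera, given by its name, has taken for a name from the list of things; names that differ only in an ending like _2 or _b are one class to them, and where a whole thing is asked for, a point or a joint stands for the part that bears it (a point fixed in the world has none). Each returns a list of dicts, best first, with "confidence" (0 to 1); they miss things now and then, are a little off and sometimes report something else, mostly with a low value. They report only what shows in the picture. A call takes as long as a camera call. They do not tell look-alikes from the thing itself.
- bot.search_frame(camera, thing): "bbox" ([left, top, width, height] in pixels, round what is visible of it).
Readings, each from a call of its own:
- bot.read_clock(): time.
- bot.read_joint_positions(): joint angles.
- bot.read_joint_vel(): joint speeds.
- bot.read_joint_efforts(): joint torques, N m.
- bot.read_position(): TCP position.
- bot.read_tool_rot(): TCP orientation.
- bot.read_ft_force(): force on the tool from outside, world axes, zero at the start.
- bot.read_moment(): the same for the moment, N m.
- bot.read_gripper_width(): opening from 0.0 (shut) to 1.0 (fully open).
- bot.read_finger_force(): force on a finger pad.
Only numpy, scipy, OpenCV 4.12 (cv2) and the standard library are available. Lean on these libraries where they do the work, as an engineer would, in place of code of your own. Each camera call takes 0.05 s, during which the arm holds its last target. There are 200 camera calls.

## Task

Open the cleaner jug that stands in the steel cup on the counter: press its push-and-turn safety cap down, twist it anticlockwise while pressed and lift it off. Finish while still holding the cap in the gripper, level and still, straight above the jug's mouth and roughly 5 to 10 cm clear of it, so that drips fall back in. Leave the bottles and utensils around it standing where they are.

Things in the scene. Friction and masses are not known exactly. Their poses are not given: they have to be found in the camera images.
- cap_center (a point): Centre of the safety cap, half-way up: round, ribbed white plastic, 50 mm across, 40 mm high, 50 g, grey turn arrow on its flat top. z up its axis. Locked on the jug, its centre is 9 mm below mouth, axes lined up with it. It can be gripped at any yaw; below it 20 mm of thinner neck (26 to 34 mm across) leave room for fingertips. Grip with 25 N or more so that it does not slip.
- cap: The same cap, origin at the centre of its underside, 20 mm below its centre. Bayonet lock: as found it can neither lift nor turn more than a few degrees. Pressed down 5 mm or more (hard stop at 7) and kept down, it turns anticlockwise seen from above (+z); clockwise is always blocked. Turned 50 degrees or more it lifts straight off (stop at about 130 degrees; aim for 80).
- seal (a joint): Grey sprung disc in the mouth, under the cap: how far it is pressed down, 0 as found (also when the cap is off), 0.007 with the cap fully pressed. It pushes back with 8 N at first, 11.5 N at 7 mm.
- mouth (a point): Centre of the rim of the jug's neck, 179 mm above the counter, fixed to the jug; z up, x towards the jug's handle. The cap covers it at the start; the sprung disc stands 7 mm above it.
- jug: White round plastic cleaner jug, 90 mm across, its shoulder sloping from 100 mm to the neck's foot 130 mm above the counter; loop handle on its +x side reaching 85 mm from the axis, 49 to 115 mm up. Locked in a steel cup (102 mm across, 36 mm high, foot 124 mm) screwed to the counter: it does not move. Origin on its axis at counter height.
- softener: Bystander: slim white round bottle, 68 mm across, 155 mm high, with a narrow smooth 30 mm cap and no handle, not in a cup. Origin at its underside's centre, z up.
- shaker: Bystander: small glass shaker with a steel top, 42 mm across, 70 mm high. Origin at its underside's centre.
- soy: Bystander: amber sauce bottle, 60 mm across, 150 mm high, behind the jug. Origin at its underside's centre.
- oil: Bystander: green oil bottle, 64 mm across, 160 mm high, behind the jug. Origin at its underside's centre.
- jar: Bystander: glass jar with steel lid, 68 mm across, 85 mm high. Origin at its underside's centre.
- bowl: Bystander: steel bowl, 150 mm across, 55 mm high. Origin at its underside's centre.
- spatula: Bystander: spatula lying flat to the left of the jug, along its own x axis.
Not all that is in view belongs to the job. What is shaped like the cap but green is not meant. What is shaped like the jug but orange or yellow is not meant.

How it is judged:
By the outcome, as a careful person would: the job done as asked, in the order asked, and still so for the second after the job is handed in, while the arm keeps its last pose, push and grip.
It also fails if it takes over 38 s, if anything falls off the work surface, if the arm or the gripper's body presses on something with over 40 N, if the wrist force passes 120 N, or if a joint passes its speed limit or range.

## Working session

There is one attempt and no reset: what is moved stays moved. The work goes in short steps, each a Python script; the robot and the scene stay as the last script left them, time stands still between calls to the robot, and variables do not carry over. Pictures are saved under pics/ and viewed, at most 10 in all, crops included, and the job is handed in when it is done.

```bash
mkdir -p pics
python3 - <<'E'
from cell import bot
import cv2, numpy as np
for c in ("scene","side"):
    im=bot.camera(c); cv2.imwrite(f"pics/{c}0.png",im[:,:,::-1])
    k=bot.calibration(c); print(c,np.round(k["mtx"],1).tolist(),k["k1"],np.round(k["extrinsics"],3).tolist())
    for t in ("cap","jug","softener"):
        print(t,[(np.round(d["bbox"]).tolist(),round(d["confidence"],2)) for d in bot.search_frame(c,t)])
print(bot.read_clock(),bot.read_tool_rot())
E
```

```text
scene [[465.2, 0.0, 321.5], [0.0, 465.2, 236.2], [0.0, 0.0, 1.0]] -0.003659628650289508 [[-0.739, 0.674, -0.007, 0.386], [0.513, 0.555, -0.655, -0.159], [-0.437, -0.487, -0.756, 1.282], [0.0, 0.0, 0.0, 1.0]]
cap [([300.0, 315.0, 29.0, 31.0], 0.96), ([391.0, 269.0, 35.0, 33.0], 0.82), ([435.0, 267.0, 21.0, 26.0], 0.74)]
jug [([494.0, 240.0, 66.0, 80.0], 0.93), ([365.0, 290.0, 68.0, 68.0], 0.89), ([341.0, 179.0, 60.0, 79.0], 0.81)]
softener [([269.0, 203.0, 34.0, 62.0], 0.66)]
side [[504.5, 0.0, 312.5], [0.0, 504.5, 238.9], [0.0, 0.0, 1.0]] -0.015200130646345683 [[-0.938, -0.345, -0.015, 0.463], [-0.242, 0.687, -0.685, 0.238], [0.247, -0.639, -0.728, 1.329], [0.0, 0.0, 0.0, 1.0]]
cap [([337.0, 336.0, 22.0, 23.0], 0.86), ([276.0, 287.0, 25.0, 26.0], 0.76), ([252.0, 275.0, 16.0, 20.0], 0.75)]
jug [([349.0, 365.0, 52.0, 72.0], 0.84), ([346.0, 243.0, 42.0, 64.0], 0.61), ([269.0, 292.0, 45.0, 67.0], 0.58), ([263.0, 180.0, 19.0, 29.0], 0.29)]
softener [([304.0, 207.0, 25.0, 48.0], 0.98)]
0.4 [-1.32802365e-04  9.91640596e-01  1.29030657e-01 -7.81431072e-07]
```

View pics/scene0.png

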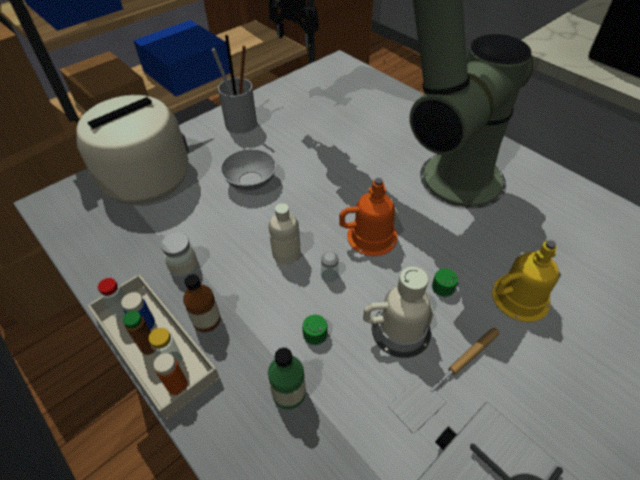

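View pics/side0.png

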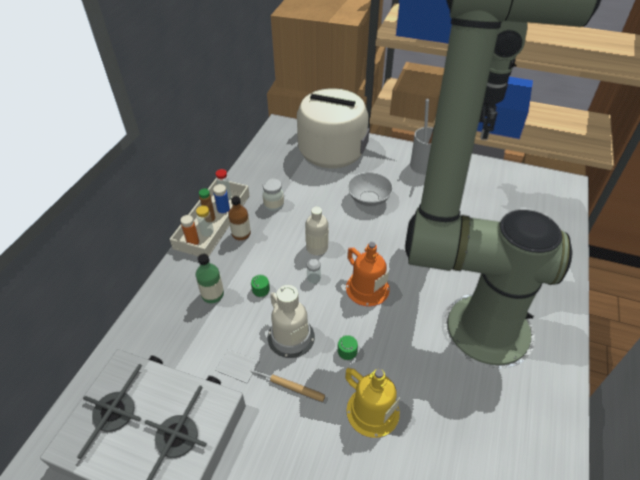

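Both views show the white jug with its white arrow cap (scene ≈(412,284), side ≈(288,299)). The orange and yellow jugs and the loose green caps are decoys. I'll triangulate the white cap and look at it with the wrist camera.

```bash
cat > h.py <<'E'
from cell import bot
import cv2, numpy as np
from scipy.spatial.transform import Rotation as R
def ray(c,px,T=None):
    """origin, direction in world; T = tool pose 4x4 for wrist"""
    k=bot.calibration(c); K=k["mtx"]
    n=cv2.undistortPoints(np.array([[px]],float),np.array(K),np.array([k["k1"],0,0,0,0.]))[0,0]
    M=T@np.array(k["hand_eye"]) if T is not None else np.linalg.inv(k["extrinsics"])
    d=M[:3,:3]@[n[0],n[1],1]; return M[:3,3],d/np.linalg.norm(d)
def at_z(r,z): o,d=r; return o+d*(z-o[2])/d[2]
def tri(rs):
    A=sum(np.eye(3)-np.outer(d,d) for o,d in rs); b=sum((np.eye(3)-np.outer(d,d))@o for o,d in rs)
    p=np.linalg.solve(A,b); return p,[np.linalg.norm(np.cross(p-o,d)) for o,d in rs]
def quat(yaw):  # tool down, tool x at yaw
    q=(R.from_euler("z",yaw)*R.from_euler("x",np.pi)).as_quat(); return [q[3],*q[:3]]
def pose():
    q=bot.read_tool_rot(); T=np.eye(4); T[:3,:3]=R.from_quat([*q[1:],q[0]]).as_matrix(); T[:3,3]=bot.read_position(); return T
E
python3 - <<'E'
from h import *
def bc(b): return (b[0]+b[2]/2,b[1]+b[3]/2)
S={"cap":((412.5,284.5),(288.5,300)),"orange":((378,184),(372,246)),"yellow":((548,247),(378,374)),"softener":((282,210),(317,212)),"green1":((446,281),(347,347)),"shaker":((329,258),(314,263)),"green2":((315,329),(260,285)),"soy":((194,281),(238,203)),"oil":((283,355),(204,260))}
for k,(a,b) in S.items(): 
    p,e=tri([ray("scene",a),ray("side",b)]); print(k,p.round(3),np.round(e,4))
print(at_z(ray("scene",S["cap"][0]),.17),at_z(ray("side",S["cap"][1]),.17), np.array(bot.calibration("wrist")["hand_eye"]).round(3).tolist(),bot.calibration("wrist")["mtx"])
p=tri([ray("scene",S["cap"][0]),ray("side",S["cap"][1])])[0]
for y in np.arange(-np.pi,np.pi,np.pi/8):
  for z in (.15,.33):
    q=bot.solve_ik([p[0],p[1],z],quat(y)); print(round(y,2),z,None if q is None else np.round(q,2))
E
```

```text
cap [0.478 0.199 0.167] [0. 0.]
orange [ 0.336 -0.022  0.178] [0.0016 0.0016]
yellow [0.227 0.321 0.178] [0.0007 0.0007]
softener [ 0.523 -0.124  0.149] [0.0003 0.0003]
green1 [0.329 0.194 0.03 ] [0.0001 0.0001]
shaker [ 0.492 -0.01   0.064] [0.0014 0.0014]
green2 [0.618 0.085 0.025] [0.0007 0.0007]
soy [ 0.761 -0.101  0.134] [0.0018 0.0018]
oil [0.738 0.143 0.152] [0.0016 0.0016]
[0.48020684 0.20044141 0.17      ] [0.47688934 0.20151119 0.17      ] [[-0.0, -0.946, -0.323, 0.083], [1.0, -0.0, 0.0, 0.0], [-0.0, -0.323, 0.946, -0.164], [0.0, 0.0, 0.0, 1.0]] [[386.25224484   0.         321.40856952]
 [  0.         386.25224484 246.91120022]
 [  0.           0.           1.        ]]
-3.14 0.15 [ 0.25  0.32 -0.37  0.89  0.    0.25]
-3.14 0.33 [ 0.25  0.21 -0.04  1.32  0.    0.25]
-2.75 0.15 [ 0.25  0.32 -0.37  0.89  0.   -0.14]
-2.75 0.33 [ 0.25  0.21 -0.04  1.32  0.   -0.14]
-2.36 0.15 [ 0.25  0.32 -0.37  0.89  0.   -0.53]
-2.36 0.33 [ 0.25  0.21 -0.04  1.32  0.   -0.53]
-1.96 0.15 [ 0.25  0.32 -0.37  0.89  0.   -0.93]
-1.96 0.33 [ 0.25  0.21 -0.04  1.32  0.   -0.93]
-1.57 0.15 [ 0.25  
[... 438 characters left out ...]
.21 -0.04  1.32  0.   -2.89]
0.39 0.15 [ 0.25  0.32 -0.37  0.89  0.    3.  ]
0.39 0.33 [ 0.25  0.21 -0.04  1.32  0.    3.  ]
0.79 0.15 [ 0.25  0.32 -0.37  0.89  0.    2.61]
0.79 0.33 [ 0.25  0.21 -0.04  1.32  0.    2.61]
1.18 0.15 [ 0.25  0.32 -0.37  0.89  0.    2.22]
1.18 0.33 [ 0.25  0.21 -0.04  1.32  0.    2.22]
1.57 0.15 [ 0.25  0.32 -0.37  0.89  0.    1.82]
1.57 0.33 [ 0.25  0.21 -0.04  1.32  0.    1.82]
1.96 0.15 [ 0.25  0.32 -0.37  0.89  0.    1.43]
1.96 0.33 [ 0.25  0.21 -0.04  1.32  0.    1.43]
2.36 0.15 [ 0.25  0.32 -0.37  0.89  0.    1.04]
2.36 0.33 [ 0.25  0.21 -0.04  1.32  0.    1.04]
2.75 0.15 [ 0.25  0.32 -0.37  0.89  0.    0.64]
2.75 0.33 [ 0.25  0.21 -0.04  1.32  0.    0.64]
```

Run:
```python
from h import *
bot.move_linear([0.141,-0.532,0.29])
bot.move_pose([0.479,0.20,0.29],quat(2.45))
T=pose(); im=bot.camera("wrist"); cv2.imwrite("pics/w1.png",im[:,:,::-1])
for t in ("cap","jug"): print(t,[(np.round(d["bbox"]).tolist(),round(d["confidence"],2)) for d in bot.search_frame("wrist",t)])
k=bot.calibration("wrist");M=np.linalg.inv(T@np.array(k["hand_eye"]))
for z in (.19,.15):
  q=M@[.479,.2,z,1]; print(k["mtx"]@(q[:3]/q[2]))
np.save("T1.npy",T); print(T.round(4),bot.read_clock(),bot.read_ft_force())
```

```text
cap [([290.0, 197.0, 69.0, 72.0], 0.84), ([198.0, 63.0, 51.0, 56.0], 0.84), ([301.0, 308.0, 42.0, 47.0], 0.7)]
jug [([0.0, 164.0, 158.0, 153.0], 0.97), ([270.0, 140.0, 106.0, 154.0], 0.72)]
[322.29154036 236.63600481   1.        ]
[322.15992462 221.91272227   1.        ]
[[-7.694e-01  6.387e-01  1.000e-04  4.793e-01]
 [ 6.387e-01  7.694e-01 -2.000e-04  1.994e-01]
 [-2.000e-04 -1.000e-04 -1.000e+00  2.900e-01]
 [ 0.000e+00  0.000e+00  0.000e+00  1.000e+00]] 4.075 [ 0.40918504 -0.4490898   0.27847834]
```

View pics/w1.png

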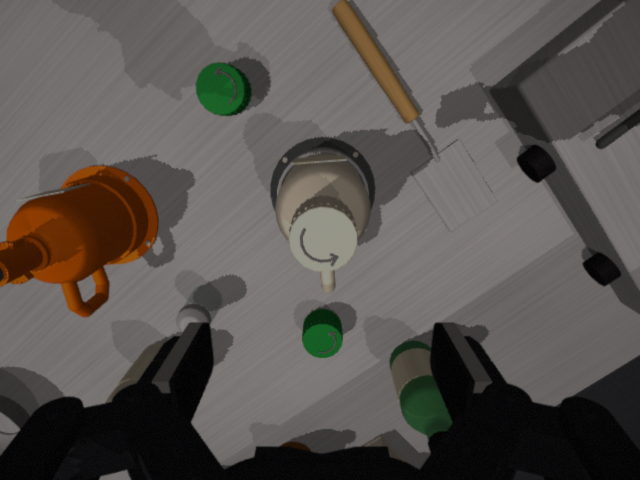

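The cap's arrowed top is at about (323,238.5), against a predicted (322.3,236.6). That agrees to about 1 mm, and the fingers' surroundings are clear. Next I'll descend and grip.

Run:
```python
from h import *
T=np.load("T1.npy"); p=at_z(ray("wrist",(323,238.5),T),.19); print(p.round(4))
assert np.hypot(*(p[:2]-[.479,.2]))<.006
x,y=(p[:2]*2+[.4785,.2010])/3; print(x,y)
print(bot.move_linear([x,y,.148],speed=.12,until_force=8),bot.read_position())
f0=bot.read_ft_force(); bot.set_gripper(0.0,grasp_force=80)
print(bot.read_gripper_width()*85,bot.read_finger_force(),f0,bot.read_ft_force(),bot.read_position(),bot.read_clock())
im=bot.camera("wrist"); cv2.imwrite("pics/w2.png",im[:,:,::-1])
```

```text
[0.4804 0.1995 0.19  ]
0.4797681897637454 0.1999977969087747
False [0.48034828 0.20016845 0.14869752]
47.605504395744745 80.88420957326889 [ 0.47825677  0.28713444 -0.68319001] [-2.0109537  -1.39838974  6.52078447] [0.48010966 0.20007913 0.14909229] 5.85
```

View pics/w2.png

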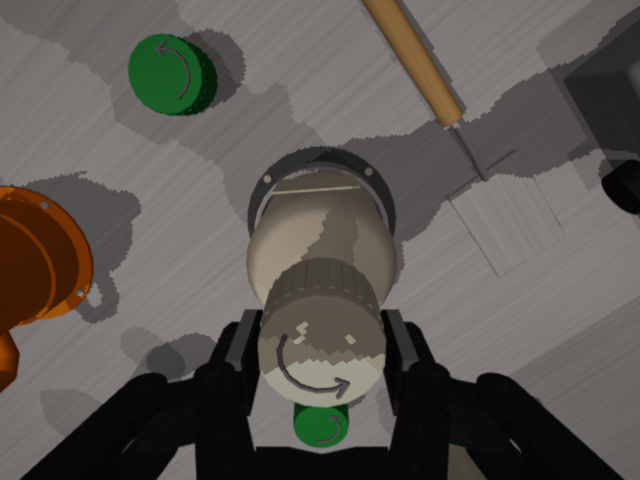

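The cap sits centred between the pads (about (260–385, 370)), and side forces are small. Next: press down.

Run:
```python
from h import *
p0=bot.read_position()
r=bot.move_linear([p0[0],p0[1],p0[2]-.013],speed=.02,until_force=24)
print(r,bot.read_position()-p0,bot.read_ft_force(),bot.read_gripper_width()*85,bot.read_finger_force())
bot.wait(.3)
print(bot.read_position()-p0,bot.read_ft_force(),bot.read_moment(),bot.read_clock()); np.save("p0.npy",p0)
```

```text
True [ 3.11872010e-05  1.27780905e-05 -6.48845369e-03] [-3.5760714  -0.1438321  10.41414718] 47.49291658616615 81.314114369452
[ 4.26207722e-05  4.92287386e-06 -6.28494927e-03] [-2.32912865 -1.4271254  11.00682884] [-0.18759792  0.57878693  0.01079954] 6.6583
```

Run:
```python
from h import *
p0=np.load("p0.npy"); 
print(bot.move_linear([p0[0],p0[1],bot.read_position()[2]-.0015],speed=.02,until_force=15),bot.read_position()-p0,bot.read_ft_force())
z=bot.read_position()[2]-.0005
for a in (20,40,60,80):
    bot.move_linear([p0[0],p0[1],z],speed=.05,rotation=quat(2.45+np.radians(a)))
    q=bot.read_tool_rot(); print(a,np.degrees(R.from_quat([*q[1:],q[0]]).as_euler("zyx")).round(1),(bot.read_position()-p0).round(4),bot.read_ft_force().round(1),bot.read_moment().round(2),bot.read_joint_positions()[5],bot.read_clock())
im=bot.camera("wrist"); cv2.imwrite("pics/w3.png",im[:,:,::-1])
```

```text
False [ 9.18280177e-06  3.33189660e-06 -6.33731248e-03] [-4.18922905 -1.06532317 10.60930266]
20 [-160.4    0.2 -180. ] [ 0.0013  0.0003 -0.005 ] [-1.7  0.5 10.6] [-0.06  0.28  0.03] 0.5952614174139635 7.4083
40 [ 179.6    0.2 -179.9] [ 0.0017  0.0005 -0.0049] [-0.3 -0.3  9.4] [-0.07  0.15  0.05] 0.24620989557553796 7.9083
60 [ 159.6    0.2 -179.9] [ 0.0016  0.0005 -0.0049] [-1.7 -0.   9.9] [-0.05  0.19  0.03] -0.10289911883178766 8.4083
80 [ 139.6    0.2 -179.9] [ 0.0012  0.0004 -0.005 ] [-1.4 -0.8 10.5] [-0.07  0.32  0.07] -0.4519660446914848 8.9083
```

View pics/w3.png

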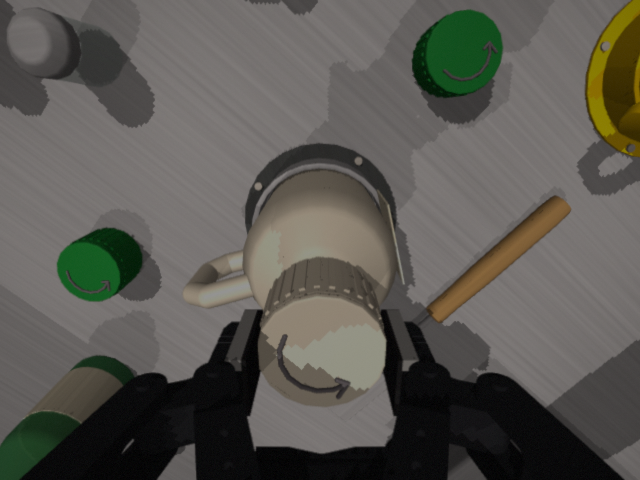

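The arrow stayed fixed between the pads while the jug turned in view (handle now at the left, ≈(190,295)). So the cap turned about 80° with the gripper, and I can lift it.

Run:
```python
from h import *
p0=np.load("p0.npy")
print(bot.move_linear([p0[0],p0[1],p0[2]+.02],speed=.04,until_force=30),bot.read_position()-p0,bot.read_ft_force(),bot.read_finger_force())
if bot.read_position()[2]>p0[2]+.018:
    bot.move_linear([p0[0],p0[1],p0[2]+.104],speed=.08); bot.wait(.5)
    print(bot.read_position()-p0,bot.read_ft_force(),bot.read_gripper_width()*85,bot.read_joint_vel().round(4))
a=bot.camera("scene");b=bot.camera("side");cv2.imwrite("pics/s4.png",np.hstack([cv2.resize(i,(400,300)) if 0 else i[150:400,220:520] for i in (a,b)])[:,:,::-1]); print(bot.read_clock())
```

```text
False [-2.10293185e-04 -6.71997986e-05  1.97308379e-02] [-0.15942134  0.28155909 -0.53267873] 82.47698379680514
[ 2.58060052e-05 -3.97563018e-06  1.03996478e-01] [ 0.39929774 -0.48628693  0.5807967 ] 47.67166342354847 [ 0.0008  0.0006 -0.     -0.0003  0.0003  0.0009]
11.5833
```

View pics/s4.png

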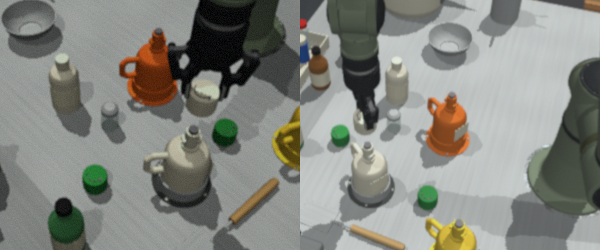

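The cap is off and held in the gripper, the jug's mouth is bare with its grey disc showing, and the neighbours are all standing in place. I'm handing in.

```bash
python3 -c "
from cell import bot
print(bot.close_job())"
```

```text
the job is handed in; nothing more can be done
None
```

I pressed the cap down, turned it about 80° anticlockwise and lifted it off; it is held still, about 7.5 cm straight above the jug's mouth, with the surrounding items seen still standing, and I handed the job in with the clock at about 11.6 s.

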